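Close up the tea crate in the storeroom

ROBOT

A 6-joint arm with a two-finger parallel gripper is mounted at the origin on the work surface. World frame = base frame: x ahead of the robot, y to its left, z up, the work surface at z = 0. Lengths are in m, angles in rad, forces in N, time in s.
With the tool pointing down it reaches from about 0.425 to 0.95 m from the base axis. Payload 14.7 kg.
Tool frame: the origin (TCP) lies at the very end of the fingers, on their centre line; the grasp point (between the pads) lies env.grip_depth behind it (env.grip_depth is the distance from the TCP to the grasp point, in m); y points along the fingers, x is the direction in which the jaws open and shut, and the axes are right-handed (so a half turn about y gives the same grasp; the last joint's range is limited). The gripper opens to 85 mm and grips with 20 to 120 N. Pads are 22 mm wide; open, the fingers measure 114 mm over their backs; the gripper's body (76 mm by 85 mm) begins 54 mm behind the grasp point. The pads swing forward as they close: fully open they stand 13 mm farther back than shut.
Start: joints at [-1.266, 0.48, 1.596, -0, 1.065, -0.047], TCP at [0.224, -0.61, 0.231] pointing down, gripper open.
Joint ranges: [-2.75, 2.75], [-0.82, 2.05], [0.23, 2.67], [-1.56, 4.7], [0.09, 2.69], [-2.92, 2.92]. Speed limits (rad/s): [1.89, 1.89, 2.39, 3.01, 3.01, 3.01].

INTERFACE

Orientations are given as a unit quaternion [x, y, z, w].
In Python, from workcell import env, grab_frame, finder gives the robot as it stands.
- The arm moves only by the tool play_rows, never from a script. Its arguments are lists of equal length, an entry for each row: "rot": the turn, a rotation vector about the world's x, y, z in rad, a list of three; "dp": the shift along the world's x, y, z in m, a list of three; "claw": the opening, from 0 (shut) to 1 (fully open). A call has 1 to 12 rows; each row is the pose to reach, as a shift and turn from the pose commanded when the call began; what a row does not reach only later rows make up. A row lasts 1/10 s, in which the tool goes at most 50 mm and 8.59 degrees, less where a joint would pass 70% of its speed; a pose out of reach is approached as far as the arm can. A call with a gripper value outside its range is refused whole. The fingers move at their own pace and stop on an object; the grip force is fixed at half the most. Time passes only in rows, so rows that repeat a pose let the fingers close. It gives the time, the measured TCP pose, the force and the opening at its end, in the units of the state.
- env.state(): the state, without advancing time (a new reading comes with each control period).
- grab_frame(name): name is "scene" or "top"; returns a dict with "pixels" (420x560x3 uint8, red, green, blue), "camera_matrix" (3x3 intrinsics, pixels), "cam_to_world" (4x4, takes a point from camera to world coordinates). Camera axes: x right, y down, z forward; pixel columns grow to the right and rows downward; lengths in m; the calibration is good to about 2 mm. A picture is of the moment at which its call begins. There is no depth.
- env.job_done(): hands the job in, once; it reports no verdict.
Trained networks look in the newest picture that a camera, given by its name, has taken for a name from the list of things; names that differ only in an ending like _2 or _b are one class to them, and where a whole thing is asked for, a point or a joint stands for the part that bears it (a point fixed in the world has none). Each returns a list of dicts, best first, with "conf" (0 to 1); they miss things now and then, are a little off and sometimes report something else, mostly with a low value. They report only what shows in the picture. A call takes as long as a camera call. They do not tell look-alikes from the thing itself.
- finder.recognise(thing, camera): "box" ([left, top, right, bottom] in pixels, round what is visible of it).
- finder.trace(thing, camera): "pixels" (420x560 bool, what is visible of it) and "box" ([left, top, right, bottom] in pixels, round what is visible of it).
The state is a dict: "t": time; "joint_pos": joint angles; "dq": joint speeds; "tau": joint torques, N m; "tool_pos": TCP position; "tcp_rot": TCP orientation; "contact_force": force on the tool from outside, world axes, zero at the start; "wrist_torque": the same for the moment, N m; "grip_width": opening from 0.0 (shut) to 1.0 (fully open).
Only numpy, scipy, OpenCV 4.12 (cv2) and the standard library are available. Lean on these libraries where they do the work, as an engineer would, in place of code of your own. Each camera call takes 0.05 s, during which the arm holds its last target. There are 200 camera calls.

TASK

Stand all the tea tins upright inside the plywood stock crate, and then put on its loose tailgate: lower it upright so that its two knuckles drop over the crate's two pins together and it sits fully home. Last, clip it shut with the two spring clips, one on each side of the grip tab: squeeze each open and let it close from above over the top edge of the tailgate and the crate's front rail together, and leave it gripping there; do not disturb the brass dish, the mug or the small carton.

Things in the scene. Friction and masses are not known exactly. Their poses are not given: they have to be found in the camera images.
- crate: plywood stock crate, no top, fixed; origin: centre of its underside, z up, x towards its open side. Floor top z 8 mm; inside x -75 to 77, y -125 to 125; back (x -85 to -75) and side walls 10 mm thick, to z 90; the floor runs on as a sill to x 112. With the tailgate home, the gate's origin is at crate x 93 (+-3), y 0 (+-9), z 12 mm, axes parallel; tins that stand inside have their origin at z 8
- rail (a point): top of the crate's front rail, middle: the rail runs across the open side, whole width, crate x 77 to 85, z 68 to 90 mm (8 mm thick); below it the side is open. This point: crate x 81, y 0, z 90
- pin_a (a point): middle of the crate's level steel pin at crate (105, 85, 29) mm: diameter 10, along crate y, 44 long between two small upright cheeks (crate x 100 to 111, 6 thick, to z 38) on the sill
- pin_b (a point): the same for the other pin, at crate (105, -85, 29) mm
- gate: loose plywood tailgate, 0.3 kg; origin: centre of the panel's underside, z up, y along it, x to its outside (knuckle side). Panel x -5 to 5, y -120 to 120, z 0 to 80 mm; in the middle a grip tab (y -30 to 30, same thickness) rises to z 120. It starts upright in the stand, underside 6 mm above the table. Home, it leans up to 0.08 rad on the rail and stands by itself
- gate_tab (a point): top middle of the gate's grip tab, gate (0, 0, 120) mm: 10 mm thick, 60 mm long; pinch it from above, closing along gate x
- knuckle_a (a point): roof of the slot of the gate's knuckle at gate (12, 85, 22) mm: a steel hook open downwards on the outside near the bottom, 26 mm long in y, slot gate x 5 to 19, outer cheek to x 25 with a flared lip down to z 1. Home, the roof rests on pin_a, 5 mm above the pin's axis
- knuckle_b (a point): the same for the other knuckle, at gate (12, -85, 22) mm, which rests on pin_b
- stand: fixed dark wooden parking stand, 70 x 80 mm, 44 high, that holds the gate upright in a slot 12 mm wide, 38 deep, under the gate's middle; origin at the centre of its underside, y along the slot
- clip1: black spring clip, 0.13 kg, standing jaws down, tails up; origin: bottom middle, between the jaw tips; z up, x the way the jaws part, y its width (40 mm). Pivots at z 51, x +-11 mm; jaws 10 thick, 50 long; throat ends at the middle block, z 55. On gate and rail together (18 mm, gap up to 5) it holds by itself, origin about 20 mm below the rail top, 55 to 100 mm either side of the tab middle
- clip1_tails (a point): clip (0, 0, 83) mm, midway between its two flat tails, which rise from the pivots to z 95, 36 wide in y; outside them 66 mm at the top when shut. Pinch them here along clip x with 30 N or more (10 N beats the spring): at the stop they are parallel, 34 mm outside, and the jaw tips 38 mm apart; let go and the jaws snap shut
- clip1_jaw_a (a joint): opening angle of the jaw on the clip's +x side, rad: 0 shut, 0.36 fully open, about 0.2 when gripping gate and rail
- clip1_jaw_b (a joint): the same for the jaw on the clip's -x side
- clip2: a second spring clip, exactly like clip1
- clip2_tails (a point): the same point on clip2
- clip2_jaw_a (a joint): as clip1_jaw_a, of clip2
- clip2_jaw_b (a joint): as clip1_jaw_b, of clip2
- tin0: plain metal tea tin, a squat round can 56 mm in diameter and 48 mm tall, about 0.2 kg; origin at the centre of its underside, z up its axis; None when this tin is absent
- tin1: plain metal tea tin, a squat round can 56 mm in diameter and 48 mm tall, about 0.2 kg; origin at the centre of its underside, z up its axis; None when this tin is absent
- tin2: plain metal tea tin, a squat round can 56 mm in diameter and 48 mm tall, about 0.2 kg; origin at the centre of its underside, z up its axis; None when this tin is absent
- tin3: plain metal tea tin, a squat round can 56 mm in diameter and 48 mm tall, about 0.2 kg; origin at the centre of its underside, z up its axis; None when this tin is absent
- dish: brass dish, 110 mm across, 22 mm high; bystander; origin at the centre of its underside
- mug: white mug, 80 mm across, 90 mm high; bystander; origin at the centre of its underside
- carton: small closed cardboard carton, 100 x 70 x 60 mm; bystander; origin at the centre of its underside
Things that resemble listed ones, but are neither listed nor needed, are in the scene too. Of the things that look like the gate, the larger one is meant.

How it is judged:
By the outcome, as a careful person would: the job done as asked, in the order asked, and still so for the second after the job is handed in, with the robot touching nothing.
Of tin0, tin1, tin2, tin3 only 2 to 4 are there at a start; the rules pass over those that are not, and their reading is None.
At some moment in a run one of tin0, tin1, tin2, tin3 may be knocked a few centimetres aside while the robot is not near it.
It also fails if it takes over 210 s, if anything falls off the work surface, if the arm or the gripper's body presses on something with over 40 N, if the wrist force passes 120 N, or if a joint passes its speed limit or range.

## Working session

There is one attempt and no reset: what is moved stays moved. The work goes in short steps, Python scripts to look and compute and a tool call to move; the robot and the scene stay as the last step left them, time stands still between calls to the robot, and variables do not carry over. Pictures are saved under pics/ and viewed, about 12 in all and at most 16, crops included, and the job is handed in when it is done.

Besides the shell and the picture viewer there is one more tool, called after "Emit:" as name(argument=value, ...) on one line, values as JSON. play_rows: Moves the arm, as the interface text tells. Its arguments: {"type":"object","properties":{"rot":{"type":"array","items":{"type":"array","items":{"type":"number"}}},"dp":{"type":"array","items":{"type":"array","items":{"type":"number"}}},"claw":{"type":"array","items":{"type":"number"}}},"required":["rot","dp","claw"]}

```bash
ls; mkdir -p pics
cat > h.py <<'E'
import numpy as np, cv2
from workcell import env, grab_frame, finder
def snap(cam,name=None,crop=None,scale=1):
    f=grab_frame(cam); p=f["pixels"][:,:,::-1]
    if name:
        if crop: p=p[crop[1]:crop[3],crop[0]:crop[2]]
        cv2.imwrite("pics/"+name,cv2.resize(p,None,fx=scale,fy=scale,interpolation=cv2.INTER_CUBIC))
    return f
def ray(f,uv,z):
    K=np.array(f["camera_matrix"]);T=np.array(f["cam_to_world"])
    d=T[:3,:3]@np.linalg.solve(K,[uv[0],uv[1],1]);o=T[:3,3]
    return o+d*(z-o[2])/d[2]
def proj(f,P):
    K=np.array(f["camera_matrix"]);T=np.array(f["cam_to_world"])
    c=(np.atleast_2d(P)-T[:3,3])@T[:3,:3]; q=c@K.T
    return q[:,:2]/q[:,2:]
E
python3 - <<'E'
from h import *
a=snap("scene","s0.png",None,1.4); b=snap("top","t0.png",None,1.4)
for f in(a,b): print(np.round(f["camera_matrix"],1).tolist(),np.round(f["cam_to_world"],3).tolist())
print(env.state()["tcp_rot"],env.grip_depth)
for n in ["crate","gate","stand","clip1","tin0","dish","mug","carton","gate_tab","clip1_tails","rail","pin_a","knuckle_a"]:
  for c in("top","scene"):
    try:
        print(n,c,[(np.round(d["box"]).tolist(),round(d["conf"],2)) for d in finder.recognise(n,c)])
    except Exception as e: print(n,c,e)
E
```

```text
pics
[[436.2, 0.0, 280.6], [0.0, 436.2, 203.7], [0.0, 0.0, 1.0]] [[0.558, 0.542, -0.628, 1.376], [0.83, -0.359, 0.427, -0.559], [0.006, -0.76, -0.65, 0.886], [0.0, 0.0, 0.0, 1.0]]
[[509.4, 0.0, 271.2], [0.0, 509.4, 207.0], [0.0, 0.0, 1.0]] [[0.003, -0.989, 0.145, 0.409], [-1.0, -0.005, -0.015, -0.021], [0.015, -0.145, -0.989, 1.643], [0.0, 0.0, 0.0, 1.0]]
[-0.57953929  0.40508636 -0.4045062   0.58001206] 0.0187
crate top [([194.0, 193.0, 285.0, 265.0], 0.77), ([307.0, 198.0, 385.0, 219.0], 0.28), ([125.0, 178.0, 157.0, 213.0], 0.17)]
crate scene [([246.0, 156.0, 354.0, 247.0], 0.74), ([201.0, 253.0, 234.0, 285.0], 0.44)]
gate top [([295.0, 148.0, 351.0, 167.0], 0.86), ([308.0, 197.0, 385.0, 218.0], 0.71)]
gate scene [([166.0, 225.0, 250.0, 295.0], 0.8), ([233.0, 270.0, 298.0, 321.0], 0.69)]
stand top [([330.0, 201.0, 355.0, 224.0], 0.92)]
stand scene [([199.0, 250.0, 235.0, 284.0], 0.77), ([357.0, 131.0, 370.0, 157.0], 0.37), ([164.0, 219.0, 245.0, 292.0], 0.27)]
clip1 top [([113.0, 260.0, 134.0, 285.0], 0.82), ([135.0, 218.0, 153.0, 239.0], 0.54)]
clip1 scene [([363.0, 150.0, 385.0,
[... 760 characters left out ...]
), ([295.0, 149.0, 353.0, 167.0], 0.97)]
gate_tab scene [([165.0, 221.0, 242.0, 295.0], 0.92), ([237.0, 270.0, 299.0, 322.0], 0.88)]
clip1_tails top [([132.0, 218.0, 154.0, 241.0], 0.83)]
clip1_tails scene [([362.0, 148.0, 385.0, 179.0], 0.93)]
rail top [([193.0, 198.0, 286.0, 265.0], 0.87)]
rail scene [([244.0, 161.0, 352.0, 241.0], 0.74), ([387.0, 165.0, 416.0, 201.0], 0.58), ([348.0, 126.0, 368.0, 158.0], 0.53)]
pin_a top [([193.0, 194.0, 285.0, 267.0], 0.94)]
pin_a scene [([242.0, 157.0, 352.0, 243.0], 0.66)]
knuckle_a top [([308.0, 202.0, 383.0, 220.0], 0.7), ([291.0, 152.0, 353.0, 167.0], 0.57)]
knuckle_a scene [([169.0, 223.0, 247.0, 292.0], 0.9), ([235.0, 268.0, 297.0, 320.0], 0.81)]
```

View pics/t0.png

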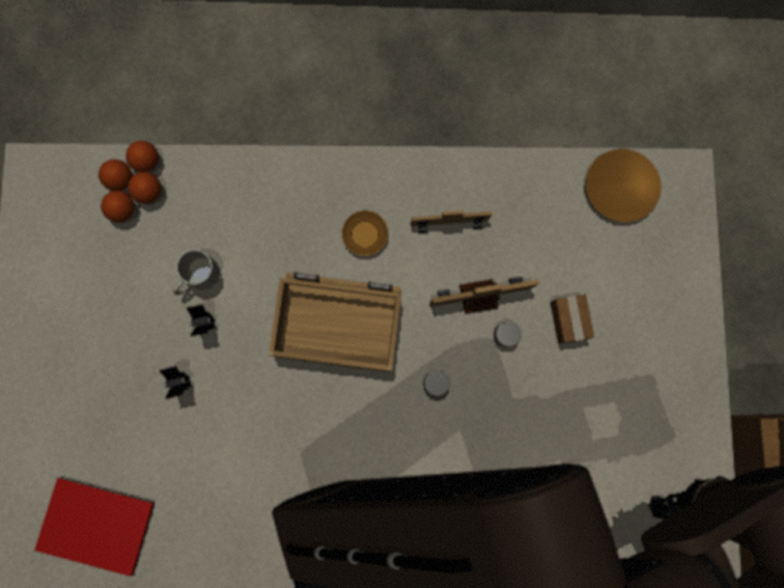

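View pics/s0.png

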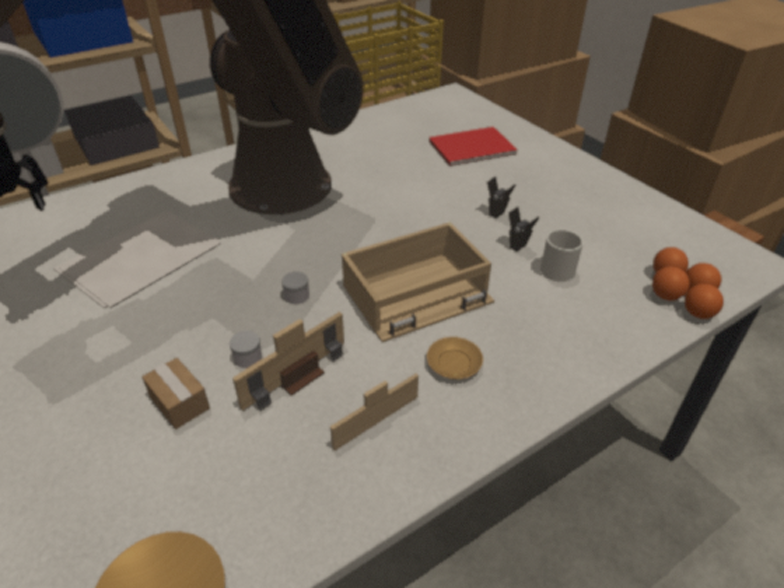

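Top view (display px): crate around (337,322) with its pins on the upper (+x) side, the gate in its stand at (485,292), and two tins at (508,334) and (437,384). The clips are at (201,320) and (175,381). The smaller gate look-alike at (452,221) is not needed. Next I fit poses to the traced silhouettes.

```bash
cat > fit.py <<'E'
from h import *
from scipy.optimize import minimize
def box(x0,x1,y0,y1,z0,z1): return np.array([[x,y,z] for x in(x0,x1) for y in(y0,y1) for z in(z0,z1)])/1000
def cyl(r,z0,z1): a=np.linspace(0,2*np.pi,24); return np.array([[r*np.cos(t),r*np.sin(t),z] for t in a for z in(z0,z1)])/1000
M={}
M["crate"]=[box(-85,112,-135,135,0,8),box(-85,-75,-135,135,0,90),box(-85,85,-135,-125,0,90),box(-85,85,125,135,0,90),box(77,85,-135,135,68,90)]+[box(100,111,s*85+e-3,s*85+e+3,0,38) for s in(1,-1) for e in(-25,25)]
kn=[box(5,25,s*85-13,s*85+13,1,25) for s in(1,-1)]
M["gate"]=[box(-5,5,-120,120,0,80),box(-5,5,-30,30,0,120)]+kn
M["tin0"]=[cyl(28,0,48)]
def tail(s): return np.array([[s*a,y,z] for a,z in((8,51),(14,51),(33,95),(27,95)) for y in(-18,18)])/1000
M["clip1"]=[box(-12,12,-20,20,0,60),tail(1),tail(-1)]
M["dish"]=[cyl(55,0,22)];M["mug"]=[cyl(40,0,90)];M["carton"]=[box(-50,50,-35,35,0,60)]
S=4
def render(f,parts,P):
    m=np.zeros((420*S,560*S),np.uint8)
    for p in parts:
        q=proj(f,P(p)); h=cv2.convexHull((q*S+S/2).astype(np.float32)).round().astype(np.int32); cv2.fillConvexPoly(m,h,1)
    return cv2.resize(m.astype(np.float32),(560,420),interpolation=cv2.INTER_AREA)
def pose(v,z,lean=0):
    c,s=np.cos(v[2]),np.sin(v[2]); R=np.array([[c,-s,0],[s,c,0],[0,0,1]])
    return lambda p:p@R.T+[v[0],v[1],z]
def fit(name,frames,masks,v0,z,yaw=True):
    k=np.array([.01,.01,.1])
    def cost(u):
        v=v0+u*k if yaw else np.array([v0[0]+u[0]*.01,v0[1]+u[1]*.01,v0[2]])
        return sum(np.abs(render(f,M[name],pose(v,z))-m).sum()/m.sum() for f,m in zip(frames,masks))
    n=3 if yaw else 2
    s=np.vstack([np.zeros(n),np.eye(n)])-.3
    r=minimize(cost,np.zeros(n),method="Nelder-Mead",options=dict(initial_simplex=s,xatol=.005,fatol=1e-4))
    v=v0.copy(); v[:n]+=r.x*k[:n]
    return v,r.fun
def near(dets,f,P,tol=20):
    c=proj(f,P)[0]; best=None
    for d in dets:
        b=d["box"]; e=np.hypot((b[0]+b[2])/2-c[0],(b[1]+b[3])/2-c[1])
        if e<tol and (best is None or e<best[0]): best=(e,d)
    return best and best[1]
E
python3 - <<'E'
from fit import *
F={c:grab_frame(c) for c in("top","scene")}
f=F["top"]
def start(b,z): return ray(f,[(b[0]+b[2])/2,(b[1]+b[3])/2],z)
obj=[("crate",(194,193,285,265),.045,-.13,0),("gate",(308,197,385,218),.06,.15,.006),("clip1",(113,260,134,285),.06,0,0),("clip1",(135,218,153,239),.06,0,0),("tin0",(351,232,372,252),.03,0,0),("tin0",(302,265,322,284),.03,0,0),("dish",(242,153,278,186),.01,0,0),("mug",(126,181,158,209),.04,0,0),("carton",(393,210,425,247),.03,1.4,0)]
tr={}
for n,b,zc,yw,z in obj:
    p=start(b,zc); fr=[];ms=[];cf=[]
    for c in F:
        if (n,c) not in tr: tr[n,c]=finder.trace(n,c)
        d=near(tr[n,c],F[c],[p[0],p[1],zc],15)
        if d is not None: fr.append(F[c]);ms.append(d["pixels"].astype(np.float32));cf.append((c,round(d["conf"],2)))
    v0=np.array([p[0],p[1],yw])
    if not ms: print(n,v0,"no mask"); continue
    ys=[yw] if n!="clip1" else np.arange(-1.5,1.5,.5)
    best=min((fit(n,fr,ms,np.array([p[0],p[1],y]),z,n not in("tin0","dish","mug")) for y in ys),key=lambda t:t[1])
    each=[np.round(fit(n,[a],[m],best[0].copy(),z,n not in("tin0","dish","mug"))[0],4).tolist() for a,m in zip(fr,ms)]
    print(n,np.round(best[0],4).tolist(),round(best[1],3),cf,each)
from scipy.spatial.transform import Rotation as R
s=env.state();print(R.from_quat(s["tcp_rot"]).as_matrix().round(3),s["tool_pos"],s["t"])
E
```

```text
crate [0.5595, 0.0534, -0.1252] 0.048 [('top', 0.91), ('scene', 0.83)] [[0.5606, 0.053, -0.1239], [0.5571, 0.0541, -0.1233]]
gate [0.6355, -0.2806, 0.1722] 0.351 [('top', 0.69), ('scene', 0.66)] [[0.6355, -0.2807, 0.1794], [0.6323, -0.2794, 0.1793]]
clip1 [0.4337, 0.403, 0.296] 0.427 [('top', 0.58), ('scene', 0.72)] [[0.4323, 0.4027, 0.275], [0.4296, 0.4056, 0.2706]]
clip1 [0.5661, 0.3549, 0.2386] 0.418 [('top', 0.52), ('scene', 0.9)] [[0.5678, 0.3554, 0.2308], [0.5641, 0.3567, 0.2276]]
tin0 [0.5427, -0.3373, 0.0] 0.113 [('top', 0.7)] [[0.5435, -0.3369, 0.0]]
tin0 [0.4336, -0.174, 0.0] 0.18 [('top', 0.54), ('scene', 0.61)] [[0.4347, -0.1735, 0.0], [0.4298, -0.1722, 0.0]]
dish [0.7784, -0.0083, 0.0] 0.327 [('top', 0.75), ('scene', 0.81)] [[0.7809, -0.0091, 0.0], [0.7673, 0.0006, 0.0]]
mug [0.6834, 0.3667, 0.0] 0.193 [('top', 0.59), ('scene', 0.77)] [[0.6836, 0.3672, 0.0], [0.6834, 0.367, 0.0]]
carton [0.5784, -0.4825, 1.2084] 0.797 [('top', 0.65), ('scene', 0.68)] [[0.5786, -0.4827, 0.2135], [0.5758, -0.4813, 1.4133]]
[[ 0.345 -0.     0.939]
 [-0.939  0.     0.345]
 [-0.    -1.    -0.   ]] [ 0.22397403 -0.61017939  0.23127869] 2.2
```

Emit:
play_rows(rot=[[0,0,0],[0,0,0],[0,0,0],[0,0,0],[0,0,0],[0,0,0],[0,0,0],[0,0,0],[0,0,0],[0,0,0],[0,0,0],[0,0,0]], dp=[[0.03,0.026,0],[0.067,0.057,0],[0.104,0.089,0],[0.14,0.12,0],[0.176,0.151,0],[0.212,0.182,0],[0.248,0.213,0],[0.28,0.24,0],[0.305,0.262,-0.02],[0.317,0.273,-0.06],[0.317,0.273,-0.1],[0.317,0.273,-0.12]], claw=[1,1,1,1,1,1,1,1,1,1,1,1])

```text
t: 3.4
tool_pos: [0.5402, -0.3355, 0.1081]
tcp_rot: [0.58, -0.406, 0.403, -0.58]
contact_force: [-1.0, -0.1, 0.1]
grip_width: 0.999
```

Run:
```python
from fit import *
snap("top","t1.png",None,1.2)
s=env.state();print(s["t"],s["tool_pos"],s["contact_force"].round(1) if hasattr(s["contact_force"],'round') else s["contact_force"],s["grip_width"])
print([(np.round(d["box"]).tolist(),round(d["conf"],2)) for d in finder.recognise("tin0","top")])
grab_frame("scene");print([(np.round(d["box"]).tolist(),round(d["conf"],2)) for d in finder.recognise("tin0","scene")])
```

```text
3.45 [ 0.53910167 -0.33520912  0.10602545] [-1.9  1.2 -3.8] 1.0019205919540284
[([114.0, 262.0, 132.0, 285.0], 0.52)]
[([163.0, 234.0, 186.0, 262.0], 0.85), ([202.0, 190.0, 222.0, 217.0], 0.82), ([104.0, 256.0, 146.0, 302.0], 0.65), ([356.0, 130.0, 368.0, 156.0], 0.54)]
```

View pics/t1.png

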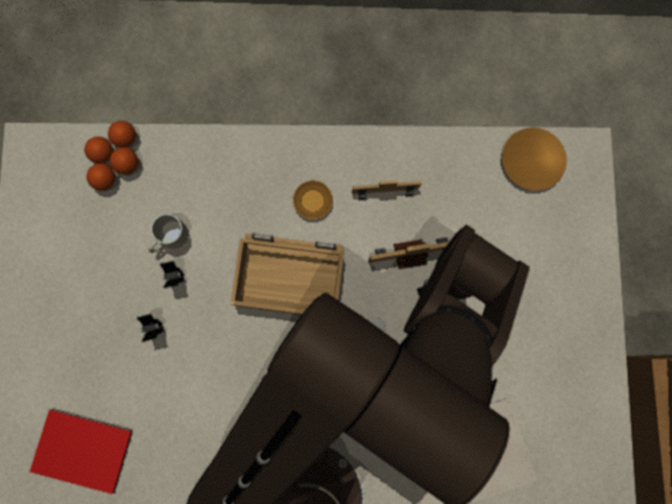

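Top view: the arm now covers the tins. The scene camera still reports both tins where they were, at (174,248) and (212,204). Next I grasp the first one.

Emit:
play_rows(rot=[[0,0,0],[0,0,0],[0,0,0],[0,0,0],[0,0,0],[0,0,0],[0,0,0],[0,0,0],[0,0,0],[0,0,0],[0,0,0],[0,0,0]], dp=[[0,0,-0.025],[0,0,-0.05],[0,0,-0.075],[0,0,-0.09],[0,0,-0.097],[0,0,-0.097],[0,0,-0.097],[0,0,-0.097],[0,0,-0.097],[0,0,-0.097],[0,0,-0.097],[0,0,-0.097]], claw=[1,1,1,1,1,1,0.4,0.4,0.4,0.4,0.4,0.4])

```text
t: 4.8
tool_pos: [0.5416, -0.3376, 0.0158]
tcp_rot: [-0.58, 0.404, -0.405, 0.58]
contact_force: [-2.2, 1.0, 9.9]
grip_width: 0.64
```

Emit:
play_rows(rot=[[0,0,0],[0,0,0],[0,0,0],[0,0,0],[0,0,-0.1],[0,0,-0.2],[0,0,-0.3],[0,0,-0.4],[0,0,-0.476],[0,0,-0.476],[0,0,-0.476],[0,0,-0.476]], dp=[[0,0,0.03],[0,0,0.07],[0,0.01,0.11],[0,0.04,0.14],[-0.005,0.08,0.15],[-0.009,0.125,0.15],[-0.009,0.17,0.15],[-0.009,0.215,0.15],[-0.009,0.26,0.15],[-0.009,0.3,0.15],[-0.009,0.325,0.15],[-0.009,0.338,0.15]], claw=[0.4,0.4,0.4,0.4,0.4,0.4,0.4,0.4,0.4,0.4,0.4,0.4])

```text
t: 6.0
tool_pos: [0.5319, 0.0029, 0.165]
tcp_rot: [0.468, -0.529, 0.53, -0.469]
contact_force: [-0.2, 0.4, -1.3]
grip_width: 0.638
```

Emit:
play_rows(rot=[[0,0,0],[0,0,0],[0,0,0],[0,0,0],[0,0,0],[0,0,0],[0,0,0],[0,0,0],[0,0,0],[0,0,0],[0,0,0],[0,0,0]], dp=[[0,0,-0.01],[0,0,-0.04],[0,0,-0.075],[0,0,-0.105],[0,0,-0.125],[0,0,-0.135],[0,0,-0.14],[0,0,-0.14],[0,0,-0.14],[0,0,-0.14],[0,0,-0.14],[0,0,-0.14]], claw=[0.4,0.4,0.4,0.4,0.4,0.4,0.4,0.4,0.4,0.85,0.85,0.85])

```text
t: 7.2
tool_pos: [0.5323, 0.0008, 0.0246]
tcp_rot: [0.468, -0.53, 0.53, -0.468]
contact_force: [-0.3, -0.0, -0.2]
grip_width: 0.85
```

Emit:
play_rows(rot=[[0,0,0],[0,0,0],[0,0,0],[0,0,0],[0,0,0],[0,0,0.1],[0,0,0.2],[0,0,0.3],[0,0,0.4],[0,0,0.476],[0,0,0.476],[0,0,0.476]], dp=[[0,0,0],[0,0,0.03],[0,0,0.07],[0,0,0.11],[0,0,0.14],[-0.02,-0.03,0.15],[-0.05,-0.07,0.15],[-0.08,-0.11,0.15],[-0.095,-0.15,0.15],[-0.1,-0.175,0.14],[-0.1,-0.175,0.11],[-0.1,-0.175,0.09]], claw=[0.85,0.85,0.85,0.85,0.85,1,1,1,1,1,1,1])

```text
t: 8.4
tool_pos: [0.4315, -0.1751, 0.1134]
tcp_rot: [-0.579, 0.405, -0.405, 0.579]
contact_force: [-0.0, 0.3, 0.2]
grip_width: 0.998
```

Run:
```python
from fit import *
f=snap("scene","s1.png",(130,110,450,350),2.2)
s=env.state();print(s["t"],s["tool_pos"],s["joint_pos"])
for d in finder.trace("tin0","scene"):
    b=d["box"];p=ray(f,[(b[0]+b[2])/2,(b[1]+b[3])/2],.024)
    v=fit("tin0",[f],[d["pixels"].astype(np.float32)],np.array([p[0],p[1],0]),0,False)
    print(np.round(b).tolist(),round(d["conf"],2),v[0].round(4),round(v[1],2))
```

```text
8.45 [ 0.43027683 -0.17404723  0.11107217] [-4.49699929e-01  4.06502806e-01  2.12449633e+00 -1.73289034e-05
  6.13833222e-01  7.70567036e-01]
[202.0, 190.0, 220.0, 217.0] 0.93 [ 0.4277 -0.1715  0.    ] 0.08
[246.0, 159.0, 350.0, 243.0] 0.64 [ 0.6298 -0.0204  0.    ] 0.92
[164.0, 222.0, 243.0, 291.0] 0.58 [ 0.5745 -0.2542  0.    ] 0.78
```

View pics/s1.png

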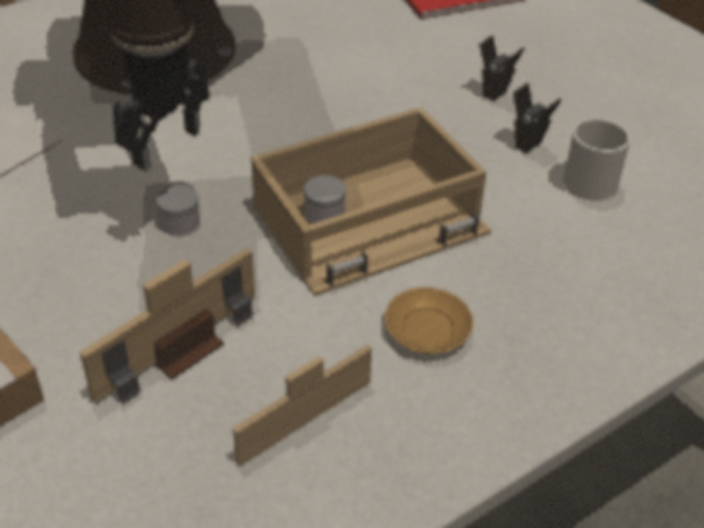

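Scene view: tin 1 stands in the crate at (323,195) of the crop, and the gripper hovers over tin 2 at (177,208). The gate is in its stand with its knuckles outward.

Emit:
play_rows(rot=[[0,0,0],[0,0,0],[0,0,0],[0,0,0],[0,0,0],[0,0,0],[0,0,0],[0,0,0],[0,0,0],[0,0,0],[0,0,0],[0,0,0]], dp=[[0,0,-0.025],[0,0,-0.05],[0,0,-0.075],[0,0,-0.09],[0,0,-0.099],[0,0,-0.099],[0,0,-0.099],[0,0,-0.099],[0,0,-0.099],[0,0,-0.099],[0,0,-0.099],[0,0,-0.099]], claw=[1,1,1,1,1,1,0.4,0.4,0.4,0.4,0.4,0.4])

```text
t: 9.7
tool_pos: [0.4326, -0.1744, 0.0165]
tcp_rot: [-0.58, 0.404, -0.405, 0.58]
contact_force: [-1.4, 2.6, 15.4]
grip_width: 0.638
```

Emit:
play_rows(rot=[[0,0,0],[0,0,0],[0,0,0],[0,0,0],[0,0,-0.1],[0,0,-0.2],[0,0,-0.3],[0,0,-0.4],[0,0,-0.476],[0,0,-0.476],[0,0,-0.476],[0,0,-0.476]], dp=[[0,0,0.03],[0,0,0.07],[0,0.01,0.11],[0.01,0.04,0.14],[0.027,0.075,0.15],[0.044,0.115,0.15],[0.061,0.155,0.15],[0.078,0.195,0.15],[0.094,0.235,0.15],[0.108,0.265,0.15],[0.114,0.28,0.15],[0.114,0.285,0.15]], claw=[0.4,0.4,0.4,0.4,0.4,0.4,0.4,0.4,0.4,0.4,0.4,0.4])

```text
t: 10.9
tool_pos: [0.5465, 0.1122, 0.1657]
tcp_rot: [0.468, -0.529, 0.53, -0.469]
contact_force: [-0.4, 0.1, -1.0]
grip_width: 0.637
```

Emit:
play_rows(rot=[[0,0,0],[0,0,0],[0,0,0],[0,0,0],[0,0,0],[0,0,0],[0,0,0],[0,0,0],[0,0,0],[0,0,0],[0,0,0],[0,0,0]], dp=[[0,0,-0.01],[0,0,-0.04],[0,0,-0.075],[0,0,-0.105],[0,0,-0.125],[0,0,-0.135],[0,0,-0.14],[0,0,-0.14],[0,0,-0.14],[0,0,-0.14],[0,0,-0.14],[0,0,-0.14]], claw=[0.4,0.4,0.4,0.4,0.4,0.4,0.4,0.4,0.4,0.85,0.85,0.85])

```text
t: 12.1
tool_pos: [0.5463, 0.1108, 0.0257]
tcp_rot: [0.468, -0.53, 0.53, -0.468]
contact_force: [0.4, 0.4, 0.0]
grip_width: 0.847
```

Emit:
play_rows(rot=[[0,0,0],[0,0,0],[0,0,0],[0,0,0],[0,0,0.1],[0,0,0.24],[0,0,0.38],[0,0,0.52],[0,0,0.66],[0,0,0.8],[0,0,0.94],[0,0,1.08]], dp=[[0,0,0],[0,0,0.03],[0,0,0.07],[0,0,0.11],[0,-0.02,0.15],[0.01,-0.06,0.19],[0.03,-0.1,0.23],[0.05,-0.14,0.23],[0.07,-0.18,0.23],[0.08,-0.22,0.23],[0.085,-0.25,0.23],[0.0885,-0.28,0.23]], claw=[0.85,0.85,0.85,0.85,0.85,0.6,0.6,0.6,0.6,0.6,0.6,0.6])

```text
t: 13.3
tool_pos: [0.6346, -0.1709, 0.2551]
tcp_rot: [-0.674, 0.212, -0.212, 0.674]
contact_force: [0.4, -0.3, -0.1]
grip_width: 0.602
```

Emit:
play_rows(rot=[[0,0,0.14],[0,0,0.28],[0,0,0.42],[0,0,0.56],[0,0,0.7],[0,0,0.791],[0,0,0.791],[0,0,0.791],[0,0,0.791]], dp=[[0,-0.03,0],[0,-0.06,0],[0,-0.09,0],[0,-0.111,0],[0,-0.111,0],[0,-0.111,0],[0,-0.111,-0.03],[0,-0.111,-0.06],[0,-0.111,-0.07]], claw=[0.6,0.6,0.6,0.6,0.6,0.6,0.6,0.6,0.6])

```text
t: 14.2
tool_pos: [0.6329, -0.2794, 0.1823]
tcp_rot: [-0.704, -0.061, 0.063, 0.705]
contact_force: [0.1, -0.2, -1.0]
grip_width: 0.598
```

```bash
cat > tins.py <<'E'
from fit import *
f=grab_frame("scene")
c=np.array([.559,.0535,-.1245])
for d in finder.trace("tin0","scene"):
    b=d["box"];p=ray(f,[(b[0]+b[2])/2,(b[1]+b[3])/2],.032)
    print(np.round(b).tolist(),round(d["conf"],2),p.round(3))
E
python3 - <<'E'
from fit import *
f=snap("scene","s2.png",(130,110,450,350),2.2)
s=env.state();print(s["t"],s["tool_pos"],s["joint_pos"])
from scipy.spatial.transform import Rotation as R
print(R.from_quat(s["tcp_rot"]).as_matrix().round(3))
E
```

```text
14.25 [ 0.6329473  -0.2793783   0.18204159] [-4.59497262e-01  5.87414098e-01  1.53447900e+00  3.35196287e-05
  1.02433235e+00 -6.35508532e-01]
[[ 0.985 -0.004 -0.175]
 [ 0.175  0.002  0.985]
 [-0.004 -1.     0.003]]
```

View pics/s2.png

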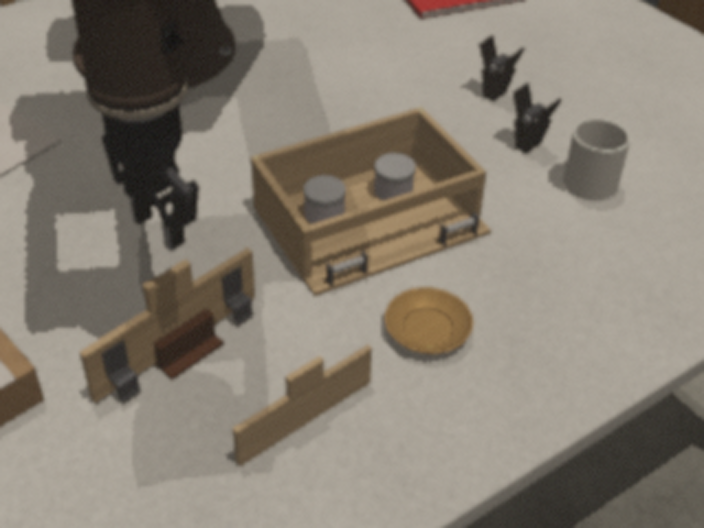

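Scene view: both tins stand in the crate, at (325,195) and (394,172) of the crop. The gripper is above the gate tab at (168,285). Next I pinch the tab.

Emit:
play_rows(rot=[[0,0,0],[0,0,0],[0,0,0],[0,0,0],[0,0,0],[0,0,0],[0,0,0],[0,0,0],[0,0,0],[0,0,0],[0,0,0],[0,0,0]], dp=[[0,0,-0.02],[0,0,-0.045],[0,0,-0.07],[0,0,-0.085],[0,0,-0.09],[0,0,-0.09],[0,0,-0.09],[0,0,-0.09],[0,0,-0.09],[0,0,-0.09],[0,0,-0.09],[0,0,-0.09]], claw=[0.6,0.6,0.6,0.6,0.6,0.6,0,0,0,0,0,0])

```text
t: 15.45
tool_pos: [0.6352, -0.2805, 0.0964]
tcp_rot: [0.705, 0.063, -0.062, -0.704]
contact_force: [0.0, 0.3, 7.0]
grip_width: 0.107
```

Emit:
play_rows(rot=[[0,0,0],[0,0,0],[0,0,0],[0,0,0],[0,0,0],[0,0,0],[0,0,-0.05],[0,0,-0.1],[0,0,-0.15],[0,0,-0.2],[0,0,-0.25],[0,0,-0.299]], dp=[[0,0,0.01],[0,0,0.025],[0,0,0.045],[0,0,0.065],[0,0,0.085],[0,0.01,0.1],[0.01,0.04,0.1],[0.016,0.08,0.1],[0.02,0.12,0.1],[0.022,0.16,0.1],[0.022,0.2,0.1],[0.022,0.24,0.1]], claw=[0,0,0,0,0,0,0,0,0,0,0,0])

```text
t: 16.65
tool_pos: [0.6559, -0.0379, 0.196]
tcp_rot: [-0.706, 0.044, -0.044, 0.706]
contact_force: [1.0, -0.3, -3.3]
grip_width: 0.109
```

Emit:
play_rows(rot=[[0,0,0],[0,0,0],[0,0,0],[0,0,0],[0,0,0],[0,0,0]], dp=[[0,0.03,0],[0,0.06,0],[-0.003,0.075,0],[-0.006,0.0825,0],[-0.006,0.0825,0],[-0.006,0.0825,0]], claw=[0,0,0,0,0,0])

```text
t: 17.25
tool_pos: [0.6504, 0.0415, 0.1955]
tcp_rot: [0.706, -0.044, 0.044, -0.706]
contact_force: [0.9, -0.2, -4.5]
grip_width: 0.101
```

Run:
```python
from fit import *
s=env.state();print(s["t"],s["tool_pos"],s["contact_force"],s["wrist_torque"],s["grip_width"])
f=snap("scene","s3.png",(220,80,400,260),3.3); g=grab_frame("top")
z=.012+s["tool_pos"][2]-.0964+.006-.012
print("z",z)
for c,fr in(("scene",f),("top",g)):
  for n,zz,v0 in(("gate",z,[.651,.042,-.1245]),("crate",0,[.559,.0535,-.1245])):
    d=near(finder.trace(n,c),fr,[v0[0],v0[1],zz+.05],30)
    if d: print(c,n,round(d["conf"],2),np.round(d["box"]),[x.round(4) if hasattr(x,'round') else x for x in fit(n,[fr],[d["pixels"].astype(np.float32)],np.array(v0),zz)])
```

```text
17.25 [0.65041498 0.0414687  0.19547347] [ 0.90508372 -0.198437   -4.52863664] [-0.06108408 -0.0098507   0.03324949] 0.1014329183967257
z 0.10507346990364269
scene gate 0.97 [273. 164. 356. 213.] [array([ 0.6481,  0.0437, -0.1136]), np.float64(0.101)]
scene crate 0.81 [246. 163. 354. 249.] [array([ 0.5574,  0.0525, -0.1263]), np.float64(0.5512)]
top gate 0.58 [215. 192. 282. 206.] [array([ 0.6484,  0.038 , -0.107 ]), np.float64(2.5589)]
top crate 0.58 [214. 200. 288. 266.] [array([ 0.5613,  0.0485, -0.1722]), np.float64(2.4587)]
```

View pics/s3.png

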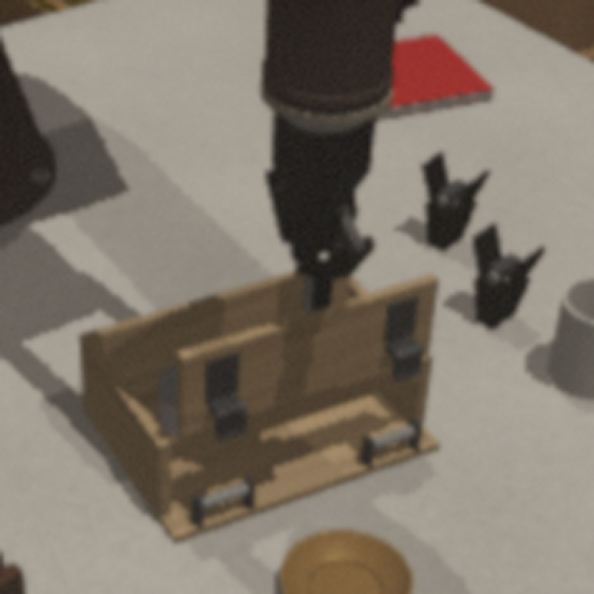

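Scene crop: the gate hovers upright above the sill with its knuckles at (228,405) and (405,345), above pins at (222,497) and (390,442). It is well aligned, and the fit says to shift +1.4 mm in x.

Emit:
play_rows(rot=[[0,0,0],[0,0,0],[0,0,0],[0,0,0],[0,0,0],[0,0,0],[0,0,0]], dp=[[0.0015,0,-0.005],[0.0015,0,-0.02],[0.0015,0,-0.035],[0.0015,0,-0.05],[0.0015,0,-0.06],[0.0015,0,-0.066],[0.0015,0,-0.066]], claw=[0,0,0,0,0,0,0])

```text
t: 18.25
tool_pos: [0.6514, 0.0423, 0.1281]
tcp_rot: [0.706, -0.044, 0.043, -0.706]
contact_force: [0.2, 0.3, -2.9]
grip_width: 0.104
```

Run:
```python
from fit import *
s=env.state();print(s["t"],s["tool_pos"],s["contact_force"],s["wrist_torque"],s["grip_width"])
f=snap("scene","s4.png",(235,150,375,265),5)
z=s["tool_pos"][2]-.0964+.006
print("z",z)
for n,zz,v0 in(("gate",z,[.651,.042,-.1245]),):
    d=near(finder.trace(n,"scene"),f,[v0[0],v0[1],zz+.05],30)
    if d: print(n,round(d["conf"],2),np.round(d["box"]),fit(n,[f],[d["pixels"].astype(np.float32)],np.array(v0),zz))
```

```text
18.25 [0.65144793 0.04234699 0.12811537] [ 0.211921    0.30404068 -2.89520772] [ 0.01785566 -0.00810466  0.02513893] 0.10398806930581143
z 0.03771537280864815
gate 0.94 [274. 181. 355. 234.] (array([ 0.65030307,  0.04291814, -0.1272195 ]), np.float64(0.1108565479516983))
```

View pics/s4.png

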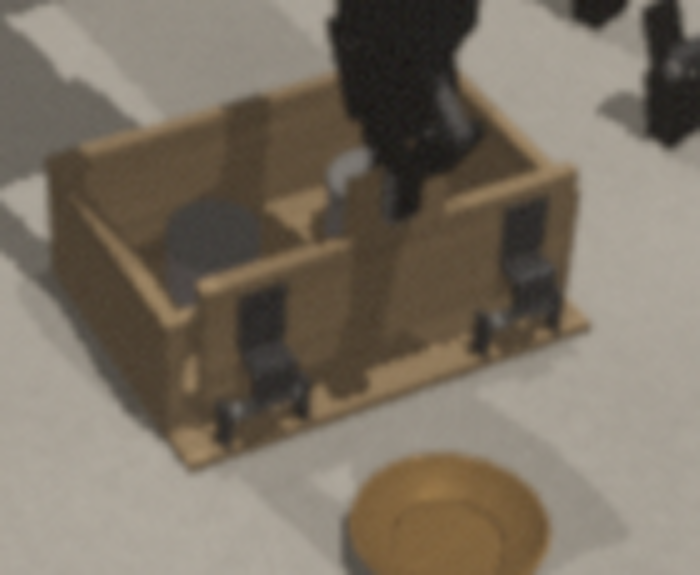

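Run:
```python
from fit import *
f=grab_frame("scene"); P=pose([.5571,.0541,-.1233],0)
q=lambda p:((proj(f,P(np.array([p])/1000))[0]-[235,150])*5).round(0)
for s in(1,-1): print("pin",q([105,s*85,29]),"cheeks",q([111,s*85-25,38]),q([111,s*85+25,38]),"knuckle exp",q([93+25,s*85,38+12]), "kn ends",q([118,s*85-13,50]),q([118,s*85+13,50]))
```

```text
pin [515. 309.] cheeks [486. 316.] [558. 291.] knuckle exp [531. 295.] kn ends [512. 302.] [550. 288.]
pin [261. 398.] cheeks [226. 407.] [305. 379.] knuckle exp [272. 385.] kn ends [252. 392.] [293. 378.]
```

The knuckles sit within a pixel or two of where they should be, so I lower slowly.

Emit:
play_rows(rot=[[0,0,0],[0,0,0],[0,0,0],[0,0,0],[0,0,0],[0,0,0]], dp=[[0,0,-0.003],[0,0,-0.006],[0,0,-0.009],[0,0,-0.012],[0,0,-0.012],[0,0,-0.012]], claw=[0,0,0,0,0,0])

```text
t: 19.0
tool_pos: [0.6519, 0.0423, 0.1172]
tcp_rot: [0.706, -0.044, 0.043, -0.706]
contact_force: [0.2, -0.1, -2.1]
grip_width: 0.104
```

Emit:
play_rows(rot=[[0,0,0],[0,0,0],[0,0,0],[0,0,0],[0,0,0],[0,0,0]], dp=[[0,0,-0.003],[0,0,-0.006],[0,0,-0.009],[0,0,-0.011],[0,0,-0.012],[0,0,-0.012]], claw=[0,0,0,0,0,0])

```text
t: 19.6
tool_pos: [0.6519, 0.0423, 0.1051]
tcp_rot: [0.706, -0.044, 0.043, -0.706]
contact_force: [0.3, -0.3, -2.9]
grip_width: 0.105
```

Emit:
play_rows(rot=[[0,0,0],[0,0,0],[0,0,0],[0,0,0]], dp=[[0,0,-0.001],[0,0,-0.002],[0,0,-0.003],[0,0,-0.003]], claw=[0,0,0,0])

```text
t: 20.0
tool_pos: [0.6521, 0.0423, 0.1024]
tcp_rot: [-0.706, 0.043, -0.044, 0.706]
contact_force: [0.4, 0.3, -1.3]
grip_width: 0.108
```

Emit:
play_rows(rot=[[0,0,0],[0,0,0],[0,0,0]], dp=[[0,0,-0.001],[0,0,-0.002],[0,0,-0.002]], claw=[0,0,0])

```text
t: 20.3
tool_pos: [0.6525, 0.0423, 0.1023]
tcp_rot: [-0.706, 0.043, -0.044, 0.706]
contact_force: [-7.3, -1.0, 25.1]
grip_width: 0.108
```

Contact at gate z ≈ 12 mm means it is home. I release, rise and go towards the clips.

Emit:
play_rows(rot=[[0,0,0],[0,0,0],[0,0,0],[0,0,0],[0,0,0],[0,0,0],[0,0,0],[0,0,0],[0,0,0],[0,0,0],[0,0,0],[0,0,0]], dp=[[0,0,0.002],[0,0,0.002],[0,0,0.002],[0,0,0.002],[0,0,0.002],[0,0,0.02],[0,0,0.05],[0,0,0.09],[0,0,0.13],[-0.03,0.03,0.15],[-0.06,0.06,0.15],[-0.08,0.08,0.15]], claw=[0,0.2,0.4,0.5,0.5,0.5,0.5,0.5,0.7,0.9,0.9,0.9])

```text
t: 21.5
tool_pos: [0.5705, 0.1236, 0.2511]
tcp_rot: [-0.706, 0.043, -0.044, 0.706]
contact_force: [-0.2, -0.1, -0.2]
grip_width: 0.898
```

```bash
cat > ov.py <<'E'
from fit import *
def overlay(cam,name,items,crop,sc):
    f=grab_frame(cam); im=cv2.resize(np.ascontiguousarray(f["pixels"][crop[1]:crop[3],crop[0]:crop[2],::-1]),None,fx=sc,fy=sc,interpolation=cv2.INTER_CUBIC)
    for n,v,z in items:
        for p in M[n]:
            h=cv2.convexHull(((proj(f,pose(v,z)(p))+.5-[crop[0],crop[1]])*sc).astype(np.float32)).round().astype(np.int32)
            cv2.polylines(im,[h],True,(0,255,255),1)
    cv2.imwrite("pics/"+name,im); return f,im
E
python3 - <<'E'
from ov import *
s=env.state();print(s["t"],s["tool_pos"],s["contact_force"],s["joint_pos"])
A=("clip1",[.430,.4055,.27],0);B=("clip1",[.5641,.3567,.23],0)
f,i1=overlay("scene","x.png",[A,B],(335,115,425,205),6)
g,i2=overlay("top","y.png",[("clip1",[.4327,.4028,.275],0),("clip1",[.5677,.3555,.23],0)],(100,205,165,295),4)
i1=cv2.resize(i1,(450,450)); i2=i2[:450]
c=np.zeros((450,450+i2.shape[1],3),np.uint8); c[:,:450]=i1; c[:i2.shape[0],450:]=i2[:450]
cv2.imwrite("pics/c1.png",c)
d=near(finder.trace("gate","scene"),f,[.651,.042,.06],30)
print("gate",fit("gate",[f],[d["pixels"].astype(np.float32)],np.array([.649,.043,-.125]),.012))
d=near(finder.trace("gate","top"),g,[.651,.042,.06],30)
if d:print("gate",fit("gate",[g],[d["pixels"].astype(np.float32)],np.array([.649,.043,-.125]),.012))
E
```

```text
21.5 [0.57047004 0.12363731 0.25109208] [-0.1624718  -0.05393723 -0.16412559] [1.61260718e-01 3.67368742e-01 1.73044936e+00 4.26607701e-04
 1.04290496e+00 2.84004101e-01]
gate (array([ 0.64883735,  0.04323014, -0.11225958]), np.float64(0.08623813092708588))
gate (array([ 0.65550829,  0.0436157 , -0.13194123]), np.float64(1.7159574031829834))
```

View pics/c1.png

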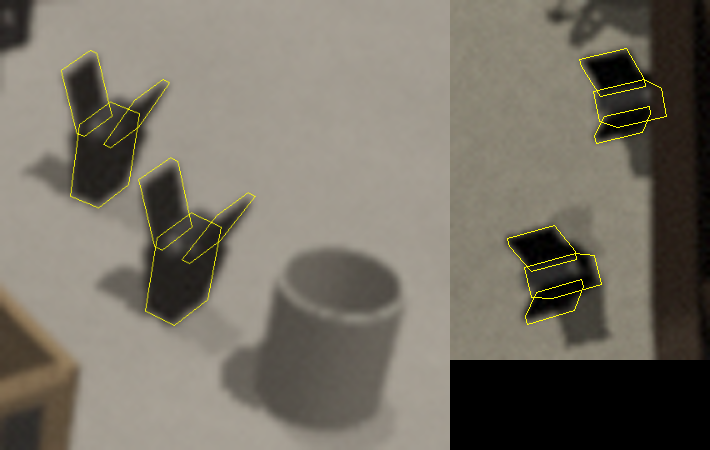

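The overlays fit both clips closely in both views: display (100,130) and (180,240) on the left, (625,95) and (555,275) on the right. The gate reads home in the scene camera at crate x 92, y 0. Next I fetch the first clip.

Emit:
play_rows(rot=[[0,0,0.1],[0,0,0.2],[0,0,0.3],[0,0,0.396],[0,0,0.396],[0,0,0.396],[0,0,0.396],[0,0,0.396],[0,0,0.396],[0,0,0.396],[0,0,0.396]], dp=[[-0.02,0.04,0],[-0.04,0.08,0],[-0.06,0.12,0],[-0.08,0.16,0],[-0.1,0.2,0],[-0.12,0.24,0],[-0.134,0.269,-0.02],[-0.139,0.279,-0.05],[-0.139,0.279,-0.09],[-0.139,0.279,-0.11],[-0.139,0.279,-0.11]], claw=[0.95,0.95,0.95,0.95,0.95,0.95,0.95,0.95,0.95,0.95,0.95])

```text
t: 22.8
tool_pos: [0.4324, 0.3999, 0.1372]
tcp_rot: [0.702, 0.095, -0.098, -0.7]
contact_force: [-0.8, 0.2, 0.3]
grip_width: 0.95
```

Emit:
play_rows(rot=[[0,0,0],[0,0,0],[0,0,0],[0,0,0],[0,0,0],[0,0,0],[0,0,0],[0,0,0],[0,0,0],[0,0,0],[0,0,0],[0,0,0]], dp=[[0,0.001,-0.015],[0,0.002,-0.035],[0,0.002,-0.055],[0,0.002,-0.07],[0,0.002,-0.075],[0,0.002,-0.075],[0,0.002,-0.075],[0,0.002,-0.075],[0,0.002,-0.075],[0,0.002,-0.075],[0,0.002,-0.075],[0,0.002,-0.075]], claw=[0.95,0.95,0.95,0.95,0.95,0.95,0.8,0.65,0.5,0.35,0.2,0.2])

```text
t: 24.0
tool_pos: [0.431, 0.4032, 0.0689]
tcp_rot: [-0.7, -0.095, 0.097, 0.701]
contact_force: [-26.3, -7.7, 64.1]
grip_width: 0.447
```

Emit:
play_rows(rot=[[0,0,0],[0,0,0],[0,0,0],[0,0,0],[0,0,0],[0,0,0]], dp=[[0,0,0],[0,0,0],[0,0,0],[0,0,0.01],[0,0,0.02],[0,0,0.03]], claw=[0.2,0.2,0.2,0.2,0.2,0.2])

```text
t: 24.6
tool_pos: [0.4333, 0.4036, 0.0965]
tcp_rot: [-0.7, -0.097, 0.096, 0.701]
contact_force: [0.7, -0.6, -1.5]
grip_width: 0.372
```

Run:
```python
from ov import *
s=env.state();print(s["t"],s["tool_pos"],s["contact_force"],s["grip_width"])
f,i=overlay("scene","s5.png",[],(320,100,420,190),6)
```

```text
24.6 [0.43329956 0.40356662 0.09647727] [ 0.73077484 -0.63135185 -1.49358544] 0.37167010364244546
```

View pics/s5.png

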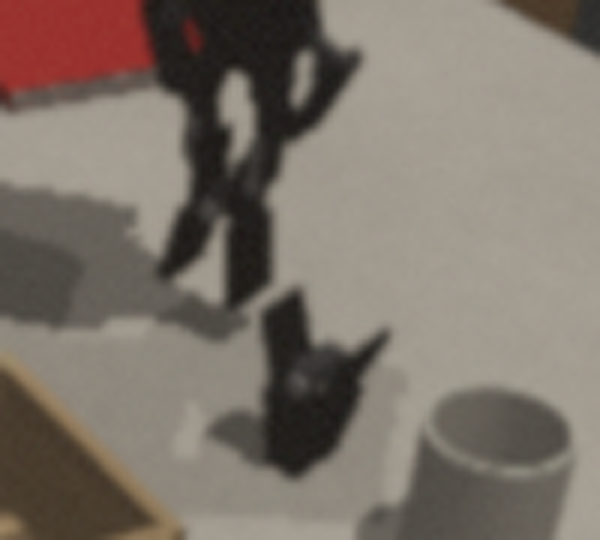

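Crop: the clip hangs open-jawed in the gripper, with jaw tips near (165,275) and (235,305). The second clip and the mug are undisturbed. I work out the clip's height in the grip from those tips.

```bash
cat >> fit.py <<'E'
def jaw(s,a=.36):
    pts=np.array([[x,z] for x in(0,10) for z in(0,51)])-[11,51]
    R=np.array([[np.cos(a),-np.sin(a)],[np.sin(a),np.cos(a)]]); q=pts@R.T+[11,51]
    return np.array([[s*x,y,z] for x,z in q for y in(-20,20)])/1000
M["clipo"]=[jaw(1),jaw(-1),box(-17,17,-18,18,51,95),box(-12,12,-20,20,45,60)]
E
python3 - <<'E'
from ov import *
f=grab_frame("scene")
for d in finder.trace("clip1","scene"): print(np.round(d["box"]),d["conf"])
d=near(finder.trace("clip1","scene"),f,[.431,.4058,.06],15)
for z in np.arange(.02,.05,.003):
    P=pose([.431,.4058,.272],z)
    print(round(z,3),*[(( proj(f,P(np.array([p])/1000))[0]-[320,100])*6).round(0) for p in([19,-20,-.6],[28,-20,3],[-28,-20,3],[-19,-20,-.6])])
E
```

```text
[365. 150. 386. 179.] 0.77
[348. 123. 365. 152.] 0.68
[360. 128. 364. 152.] 0.68
0.02 [220. 314.] [234. 315.] [154. 280.] [166. 291.]
0.023 [221. 310.] [234. 311.] [155. 276.] [167. 287.]
0.026 [221. 306.] [235. 306.] [155. 272.] [167. 282.]
0.029 [222. 302.] [236. 302.] [156. 268.] [168. 278.]
0.032 [222. 297.] [236. 298.] [156. 263.] [168. 274.]
0.035 [223. 293.] [237. 293.] [157. 259.] [169. 270.]
0.038 [224. 289.] [237. 289.] [157. 255.] [169. 265.]
0.041 [224. 284.] [238. 285.] [158. 251.] [170. 261.]
0.044 [225. 280.] [239. 280.] [159. 246.] [171. 257.]
0.047 [225. 276.] [239. 276.] [159. 242.] [171. 253.]
```

Emit:
play_rows(rot=[[0,0,0],[0,0,0],[0,0,0],[0,0,-0.05],[0,0,-0.1],[0,0,-0.15],[0,0,-0.2],[0,0,-0.25],[0,0,-0.3],[0,0,-0.35],[0,0,-0.397],[0,0,-0.397]], dp=[[0,0,0.03],[0,0,0.07],[0,0,0.11],[0.01,-0.02,0.14],[0.025,-0.055,0.155],[0.042,-0.09,0.155],[0.06,-0.13,0.155],[0.08,-0.17,0.155],[0.1,-0.21,0.155],[0.12,-0.25,0.155],[0.14,-0.29,0.155],[0.16,-0.33,0.155]], claw=[0.2,0.2,0.2,0.2,0.2,0.2,0.2,0.2,0.2,0.2,0.2,0.2])

```text
t: 26.0
tool_pos: [0.5933, 0.0714, 0.2496]
tcp_rot: [0.706, -0.045, 0.044, -0.706]
contact_force: [1.0, -0.4, -1.3]
grip_width: 0.371
```

Emit:
play_rows(rot=[[0,0,0],[0,0,0],[0,0,0],[0,0,0],[0,0,0],[0,0,0],[0,0,0],[0,0,0],[0,0,0]], dp=[[0.015,-0.035,0],[0.03,-0.07,0],[0.038,-0.098,0],[0.0427,-0.1087,0],[0.0427,-0.1087,-0.02],[0.0427,-0.1087,-0.04],[0.0427,-0.1087,-0.055],[0.0427,-0.1087,-0.06],[0.0427,-0.1087,-0.06]], claw=[0.2,0.2,0.2,0.2,0.2,0.2,0.2,0.2,0.2])

```text
t: 26.9
tool_pos: [0.6352, -0.0348, 0.1894]
tcp_rot: [-0.706, 0.044, -0.043, 0.706]
contact_force: [0.1, 0.1, -2.2]
grip_width: 0.37
```

Run:
```python
from ov import *
s=env.state();p=s["tool_pos"];print(s["t"],p,s["contact_force"],s["grip_width"])
c,si=np.cos(.1237),np.sin(.1237);d=p[:2]-np.array([.5594,.052]);print("crate frame",d[0]*c-d[1]*si,d[0]*si+d[1]*c)
b=np.array([-.0023,.0022])
f,i=overlay("scene","s6.png",[("clipo",[p[0]+b[0],p[1]+b[1],-.1245],p[2]-.0705)],(235,120,375,250),5)
```

```text
26.9 [ 0.63515737 -0.03484626  0.18944485] [ 0.07298372  0.06415424 -2.18781245] 0.36965738675768106
crate frame 0.08589400876255232 -0.07683535361753875
```

View pics/s6.png

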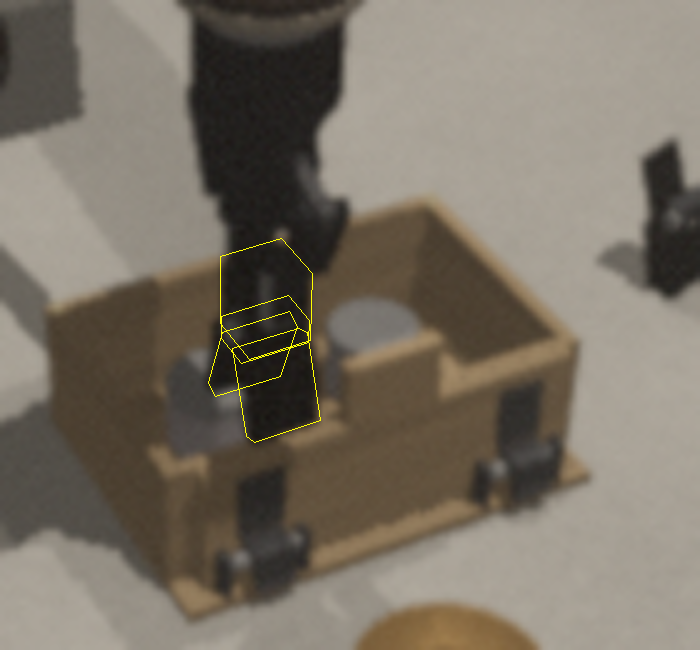

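Crop: the open clip hangs over the rail and gate at (265,390), matching the overlay, with the gate seated in both knuckles. Lowering.

Emit:
play_rows(rot=[[0,0,0],[0,0,0],[0,0,0],[0,0,0],[0,0,0],[0,0,0],[0,0,0],[0,0,0]], dp=[[0.001,0,-0.006],[0.001,0,-0.014],[0.001,0,-0.022],[0.001,0,-0.03],[0.001,0,-0.038],[0.001,0,-0.045],[0.001,0,-0.05],[0.001,0,-0.05]], claw=[0.2,0.2,0.2,0.2,0.2,0.2,0.2,0.2])

```text
t: 27.75
tool_pos: [0.6362, -0.0354, 0.1394]
tcp_rot: [-0.706, 0.044, -0.043, 0.706]
contact_force: [0.8, -0.4, -1.5]
grip_width: 0.373
```

Emit:
play_rows(rot=[[0,0,0],[0,0,0],[0,0,0],[0,0,0],[0,0,0],[0,0,0],[0,0,0],[0,0,0],[0,0,0],[0,0,0],[0,0,0],[0,0,0]], dp=[[0,0,0],[0,0,0],[0,0,0],[0,0,0],[0,0,0],[0,0,0],[0,0,0.02],[0,0,0.05],[0,0,0.09],[0,0.01,0.12],[-0.01,0.03,0.13],[-0.015,0.06,0.13]], claw=[0.6,0.95,0.95,0.95,0.95,0.95,0.95,0.95,0.95,0.95,0.95,0.95])

```text
t: 28.95
tool_pos: [0.6223, 0.0242, 0.2726]
tcp_rot: [0.706, -0.043, 0.046, -0.706]
contact_force: [0.5, 0.2, -0.2]
grip_width: 0.95
```

Emit:
play_rows(rot=[[0,0,0.05],[0,0,0.1],[0,0,0.15],[0,0,0.2],[0,0,0.25],[0,0,0.3],[0,0,0.353],[0,0,0.353],[0,0,0.353],[0,0,0.353]], dp=[[-0.01,0.04,0],[-0.02,0.08,0],[-0.03,0.12,0],[-0.04,0.165,0],[-0.045,0.21,0],[-0.05,0.255,0],[-0.054,0.295,0],[-0.0545,0.322,0],[-0.0545,0.33,0],[-0.0545,0.33,0]], claw=[0.95,0.95,0.95,0.95,0.95,0.95,0.95,0.95,0.95,0.95])

```text
t: 29.95
tool_pos: [0.5669, 0.3555, 0.27]
tcp_rot: [0.702, 0.081, -0.081, -0.702]
contact_force: [-0.6, 0.2, 0.7]
grip_width: 0.951
```

Run:
```python
from ov import *
s=env.state();print(s["t"],s["tool_pos"],s["contact_force"],s["grip_width"])
f,i=overlay("scene","s7.png",[],(235,100,405,250),4.4)
d=near(finder.trace("clip1","scene"),f,[.5641,.3567,.05],15)
if d: print(fit("clip1",[f],[d["pixels"].astype(np.float32)],np.array([.5641,.3567,.23]),0))
```

```text
29.95 [0.56690216 0.35546864 0.27002409] [-0.60794456  0.16992587  0.68723793] 0.9513117299504007
(array([0.56485358, 0.35457599, 0.19132603]), np.float64(0.16580073535442352))
```

View pics/s7.png

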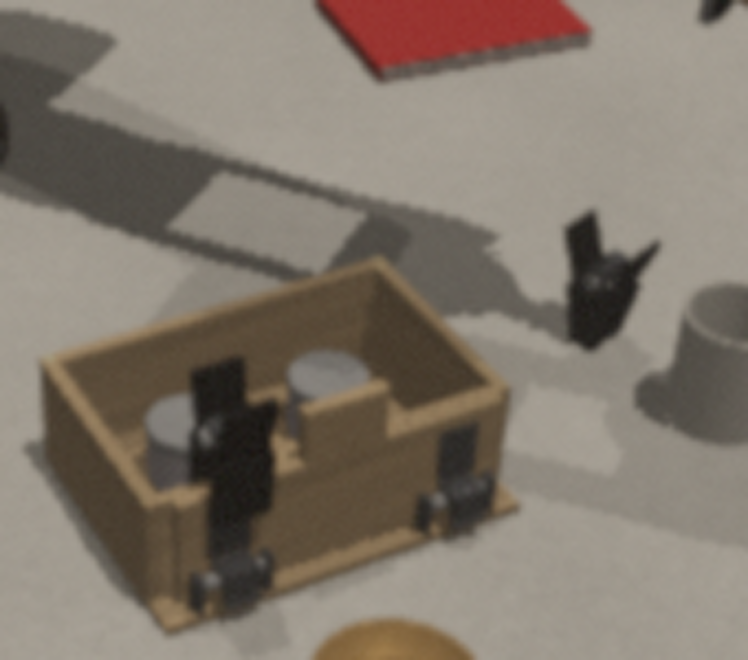

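Crop: the first clip grips the gate and rail at (235,440), the gate is seated on both pins, and both tins are standing. The second clip at (600,285) is in place under the gripper.

Emit:
play_rows(rot=[[0,0,0],[0,0,0],[0,0,0],[0,0,0],[0,0,0],[0,0,0],[0,0,0],[0,0,0],[0,0,0]], dp=[[0,-0.001,-0.03],[0,-0.001,-0.07],[0,-0.001,-0.11],[0,-0.001,-0.14],[0,-0.001,-0.165],[0,-0.001,-0.185],[0,-0.001,-0.199],[0,-0.001,-0.205],[0,-0.001,-0.205]], claw=[0.92,0.92,0.92,0.92,0.92,0.92,0.92,0.92,0.92])

```text
t: 30.95
tool_pos: [0.5672, 0.3529, 0.0651]
tcp_rot: [0.703, 0.08, -0.081, -0.702]
contact_force: [-0.7, 0.5, 0.4]
grip_width: 0.923
```

Emit:
play_rows(rot=[[0,0,0],[0,0,0],[0,0,0],[0,0,0],[0,0,0],[0,0,0],[0,0,0],[0,0,0]], dp=[[0,0,0],[0,0,0.001],[0,0,0.002],[0,0,0.003],[0,0,0.005],[0,0,0.006],[0,0,0.006],[0,0,0.006]], claw=[0.8,0.7,0.6,0.5,0.4,0.2,0.2,0.2])

```text
t: 31.75
tool_pos: [0.5678, 0.3542, 0.0732]
tcp_rot: [-0.702, -0.082, 0.08, 0.703]
contact_force: [-3.7, -0.6, 14.3]
grip_width: 0.371
```

Emit:
play_rows(rot=[[0,0,0],[0,0,0],[0,0,0],[0,0,0],[0,0,-0.05],[0,0,-0.11],[0,0,-0.17],[0,0,-0.23],[0,0,-0.29],[0,0,-0.3545],[0,0,-0.3545],[0,0,-0.3545]], dp=[[0,0,0.03],[0,0,0.07],[0,0,0.11],[0,-0.01,0.15],[0.01,-0.03,0.175],[0.025,-0.065,0.175],[0.04,-0.105,0.175],[0.055,-0.145,0.175],[0.07,-0.185,0.175],[0.082,-0.22,0.165],[0.0872,-0.2365,0.145],[0.0872,-0.2365,0.117]], claw=[0.2,0.2,0.2,0.2,0.2,0.2,0.2,0.2,0.2,0.2,0.2,0.2])

```text
t: 32.95
tool_pos: [0.6564, 0.1144, 0.1896]
tcp_rot: [-0.706, 0.044, -0.047, 0.706]
contact_force: [-0.2, 1.0, -3.1]
grip_width: 0.372
```

Emit:
play_rows(rot=[[0,0,0],[0,0,0]], dp=[[0,0,0],[0,0,0]], claw=[0.2,0.2])

```text
t: 33.15
tool_pos: [0.6543, 0.1174, 0.1889]
tcp_rot: [-0.706, 0.044, -0.044, 0.706]
contact_force: [0.9, 1.5, -0.9]
grip_width: 0.372
```

Run:
```python
from ov import *
s=env.state();p=s["tool_pos"];print(s["t"],p,s["contact_force"],s["grip_width"])
c,si=np.cos(.1237),np.sin(.1237);d=p[:2]-np.array([.5594,.052]);print("crate frame",d[0]*c-d[1]*si,d[0]*si+d[1]*c)
b=np.array([-.0023,.0022])
f,i=overlay("scene","s8.png",[("clipo",[p[0]+b[0],p[1]+b[1],-.1245],p[2]-.0705)],(235,110,375,250),4.2)
```

```text
33.15 [0.65434925 0.1173623  0.18890907] [ 0.92166709  1.50683652 -0.94798415] 0.37188165350882957
crate frame 0.08615902417746117 0.07657815460227764
```

View pics/s8.png

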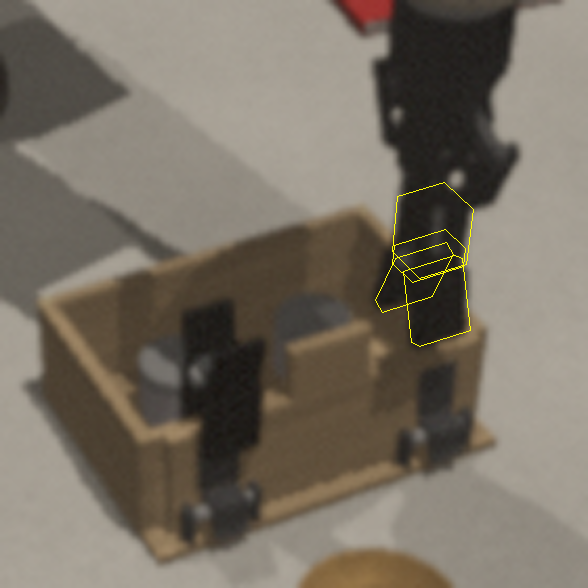

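The second open clip hangs over the +y end at (430,300), matching the overlay, and the first clip is still gripping at (225,390). I lower it, release and retreat.

Emit:
play_rows(rot=[[0,0,0],[0,0,0],[0,0,0],[0,0,0],[0,0,0],[0,0,0],[0,0,0],[0,0,0]], dp=[[0.001,0,-0.006],[0.001,0,-0.014],[0.001,0,-0.022],[0.001,0,-0.03],[0.001,0,-0.038],[0.001,0,-0.045],[0.001,0,-0.049],[0.001,0,-0.049]], claw=[0.2,0.2,0.2,0.2,0.2,0.2,0.2,0.2])

```text
t: 34.0
tool_pos: [0.655, 0.117, 0.1385]
tcp_rot: [0.706, -0.045, 0.044, -0.706]
contact_force: [-0.6, 0.3, -2.0]
grip_width: 0.372
```

Emit:
play_rows(rot=[[0,0,0],[0,0,0],[0,0,0],[0,0,0],[0,0,0],[0,0,0],[0,0,0],[0,0,0],[0,0,0],[0,0,0],[0,0,0],[0,0,0]], dp=[[0,0,0],[0,0,0],[0,0,0],[0,0,0],[0,0,0],[0,0,0],[0,0,0.02],[0,0,0.05],[0,0,0.09],[-0.02,0.02,0.13],[-0.05,0.05,0.15],[-0.08,0.08,0.15]], claw=[0.6,0.95,0.95,0.95,0.95,0.95,0.95,0.95,0.95,0.95,0.95,0.95])

```text
t: 35.2
tool_pos: [0.5761, 0.198, 0.2928]
tcp_rot: [-0.705, 0.043, -0.047, 0.706]
contact_force: [0.2, 1.5, 0.2]
grip_width: 0.953
```

Emit:
play_rows(rot=[[0,0,0],[0,0,0],[0,0,0],[0,0,0],[0,0,0],[0,0,0],[0,0,0],[0,0,0]], dp=[[-0.03,0.03,0],[-0.06,0.07,0],[-0.09,0.11,0],[-0.12,0.15,0],[-0.15,0.19,0],[-0.17,0.22,0],[-0.18,0.25,0],[-0.18,0.25,0]], claw=[0.95,0.95,0.95,0.95,0.95,0.95,0.95,0.95])

```text
t: 36.0
tool_pos: [0.3938, 0.4504, 0.2894]
tcp_rot: [-0.705, 0.043, -0.043, 0.706]
contact_force: [0.0, -0.0, -0.0]
grip_width: 0.95
```

Run:
```python
from ov import *
s=env.state();p=s["tool_pos"];print(s["t"],p,s["contact_force"])
f,i1=overlay("scene","x.png",[],(90,80,430,330),2.2)
g,i2=overlay("top","t9.png",[],(100,120,440,320),2.3)
for n,v0,z in(("dish",[.778,-.008,0],.01),("mug",[.683,.367,0],.04),("carton",[.577,-.482,1.4],.03)):
  for c,fr in(("scene",f),("top",g)):
    d=near(finder.trace(n,c),fr,[v0[0],v0[1],z],15)
    if d: print(n,c,fit(n,[fr],[d["pixels"].astype(np.float32)],np.array(v0),0,n=="carton")[0].round(4))
d=near(finder.trace("gate","scene"),f,[.651,.042,.06],30)
if d: print("gate",fit("gate",[f],[d["pixels"].astype(np.float32)],np.array([.649,.043,-.125]),.012))
for c in("top","scene"): print([(np.round(d["box"]).tolist(),round(d["conf"],2)) for d in finder.recognise("tin0",c)])
```

```text
36.0 [0.39375006 0.45036618 0.28936159] [ 0.02863295 -0.04452097 -0.037285  ]
dish scene [0.7661 0.0011 0.    ]
dish top [ 0.781  -0.0096  0.    ]
mug scene [0.6829 0.3674 0.    ]
mug top [0.6847 0.3663 0.    ]
carton scene [ 0.5759 -0.4789  1.3992]
carton top [ 0.5798 -0.483   0.1532]
gate (array([ 0.65027436,  0.042052  , -0.1185451 ]), np.float64(0.2894619405269623))
[([249.0, 232.0, 265.0, 254.0], 0.76), ([215.0, 229.0, 235.0, 246.0], 0.57)]
[([303.0, 178.0, 319.0, 199.0], 0.69), ([386.0, 166.0, 414.0, 199.0], 0.48), ([266.0, 192.0, 278.0, 211.0], 0.45)]
```

View pics/x.png

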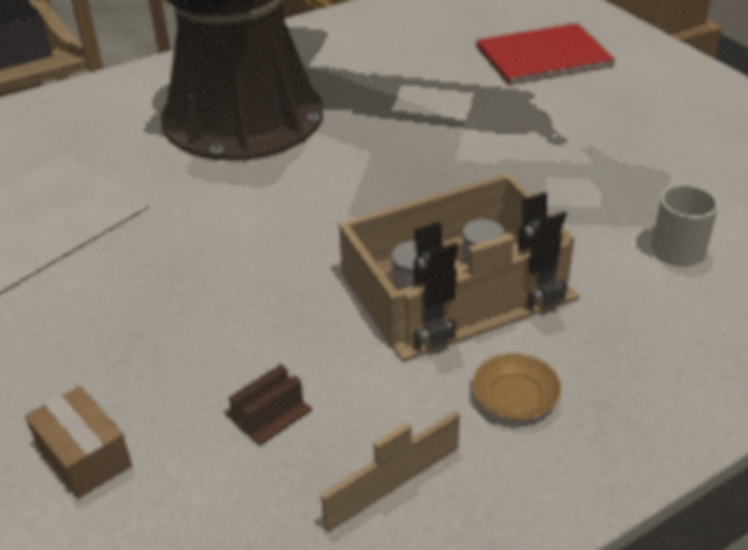

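View pics/t9.png

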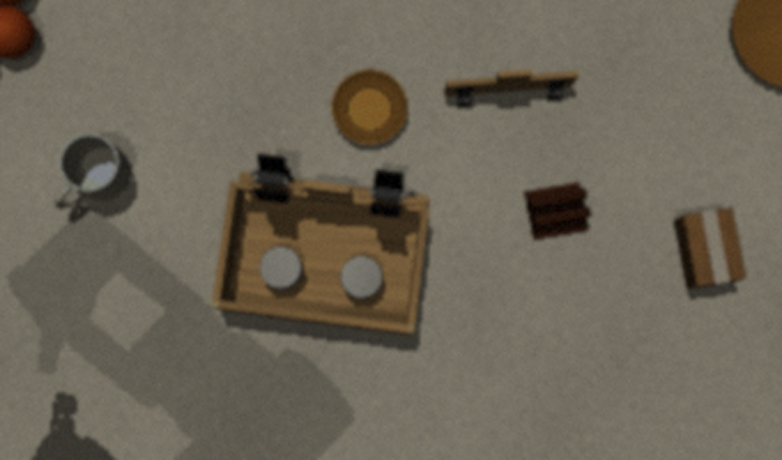

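Both views show two tins standing in the crate. The gate is home with a clip on each side of its tab, the bystanders have not moved, and no stray tins are visible. Handing in.

```bash
python3 -c "
from workcell import env
print(env.job_done())"
```

```text
the job is handed in; nothing more can be done
None
```

The job is done and handed in at about 36 s on the robot's clock, with no verdict reported. Only two tins were on the table; both stand upright in the crate. The tailgate was lowered over both pins until it seated, and the two spring clips now grip it and the front rail, one each side of the grip tab.

**Last checks**
- **Gate:** Contact came at a gate height of about 12 mm, which is the home height. The scene camera then put the gate at crate x about 93–94 mm and y about 0.
- **Clips and tins:** The final pictures from both cameras show two tins standing and both clips on, with the gripper clear of everything.
- **Bystanders:** In repeat measurements the dish, mug and carton were within about 1 to 3 mm of where they started.

**What disagreed or was off**
- **Camera offset:** The two cameras differed by 2–4 mm on most things and more on the dish, so I corrected using the held gate as a reference.
- **Poor top-camera fit:** The top camera's gate fit was unusable because the arm blocked its view. I relied on the scene camera for that check.
- **Force peak:** Squeezing the first clip on the table briefly pushed the wrist force to about 64 N up and 26 N sideways. That is below the 120 N wrist limit, and it came from the fingers pressing the clip down, not the gripper's body. I raised the hand while squeezing the second clip, which read about 14 N afterwards.

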